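Charge trough over the casting mould

ROBOT

A 6-joint arm with a two-finger parallel gripper is mounted at the origin on the work surface. World frame = base frame: x ahead of the robot, y to its left, z up, the work surface at z = 0. Lengths are in mm, angles in rad, forces in N, time in s.
With the tool pointing down it reaches from about 275 to 750 mm from the base axis. Payload 10.2 kg.
Tool frame: the origin (TCP) lies between the finger pads; the fingertips stand 8 mm ahead of it and the grasp point (between the pads) lies 11 mm behind it; z points along the fingers, y is the line along which they close (so a half turn about z gives the same grasp; the last joint's range is limited). The gripper opens to 85 mm and grips with 20 to 120 N. Pads are 22 mm wide; open, the fingers measure 114 mm over their backs; the gripper's body (76 mm by 85 mm) begins 54 mm behind the grasp point. The pads swing forward as they close: fully open they stand 13 mm farther back than shut.
Start: joints at [0.997, 0.313, 1.498, -0, 1.331, -0.223], TCP at [180.429, 493.028, 239.294] pointing down, gripper open.
Joint ranges: [-2.94, 2.94], [-0.97, 2.17], [0.19, 2.56], [-1.23, 4.37], [0.02, 3.11], [-2.88, 2.88]. Speed limits (rad/s): [2.39, 2.39, 3.01, 3.14, 3.14, 3.14].

INTERFACE

Orientations are given as a unit quaternion [w, x, y, z].
In Python, from rig import * gives the robot as it stands.
- The arm moves only by the shell command python3 -m handwheel 'ROWS' [FORCE]. ROWS is JSON, a list that holds one entry, the list of rows, each a list of 7 numbers: the shift along the world's x, y, z in mm, then the turn, a rotation vector about the world's x, y, z in degrees, then the opening, from -1 (shut) to 1 (fully open). A call has 1 to 8 rows; each row shifts and turns the commanded pose from where the row before left it; what a row does not reach is not made up. A row lasts 1/8 s, in which the tool goes at most 62.5 mm and 10.7 degrees, less where a joint would pass 70% of its speed; a pose out of reach is approached as far as the arm can. A call is refused whole if a number of a shift passes 62.5 or a number of a turn 10.7, either way. A call with a gripper value outside its range is refused whole. The fingers move at their own pace and stop on an object; FORCE is the grip in N (left out, the last holds). Time passes only in rows, so rows that do not move let the fingers close. It gives the time, the measured TCP pose, the force, the opening and the grip force at its end, in the units of the state.
- sense(): the state, without advancing time (a new reading comes with each control period).
- capture(name): name is "scene" or "top"; returns a dict with "image" (420x560x3 uint8, red, green, blue), "fx", "fy", "cx", "cy" (pixels), "rvec" (rotation vector, rad) and "tvec" (3), from world to camera coordinates, as OpenCV has them. Camera axes: x right, y down, z forward; pixel columns grow to the right and rows downward; lengths in mm; the calibration is good to about 2 mm. A picture is of the moment at which its call begins. There is no depth.
- finish_job(): hands the job in; it is judged then, once.
The state is a dict: "time_s": time; "joints": joint angles; "dq": joint speeds; "tau": joint torques, N m; "eef_pos": TCP position; "ee_rot": TCP orientation; "force": force on the tool from outside, world axes, zero at the start; "wrist_torque": the same for the moment, N m; "grip_width": opening from 0.0 (shut) to 1.0 (fully open); "grip_force": force on a finger pad.
Only numpy, scipy, OpenCV 4.12 (cv2) and the standard library are available. Lean on these libraries where they do the work, as an engineer would, in place of code of your own. Each camera call takes 0.05 s, during which the arm holds its last target. There are 200 camera calls.

TASK

Take the trolley of the overhead rail by its black handle and draw the hanging trough of glass billets off the brick stack it is parked on, along the rail until its outlet is over the mouth of the plaster mould. The trough drops off the bricks and keeps rocking on its pivots for minutes, so damp the rocking by how you move the trolley, until the trough has hung level and still over the mould for five seconds with no more than a slight rocking left; then let go of the handle. Do not touch the trough, do not let it rock much farther than its parked tilt or billets spill, and leave the bricks where they stand.

Things in the scene. Friction and masses are not known exactly. Their poses are not given: they have to be found in the camera images.
- gantry: Fixed bench-top rail stand: a round steel bar 20 mm thick, 980 mm long, its axis 262 mm above the table, on grey end posts. Origin on the table below the bar's middle; y axis along the bar, z up. May be shifted and yawed a little. A trolley slides along the bar only (0.35 kg, friction about 0.8 N), parked near gantry y = +0.2; it can go to y = -0.27, where it stops.
- grip (a point): Point to grip on the trolley's handle, on its axis: a black upright cylinder 28 mm across and 60 mm tall on the trolley's flat top plate (plate top 284 mm above the table, handle top 344 mm, this point 320 mm). The handle moves with the trolley and does not turn.
- trough: Steel trough of glass billets lying firmly in it, 300 long (y), 111 wide (x), 51 mm high, 0.6 kg. Hangs in the trolley's bail, rocks freely about its x axis (parallel to gantry x; + lifts the +y end; stop at 0.5 rad). Origin on the pivot axis straight below the handle, 190 mm above the table. Free period 2.35 s, almost undamped: angular acc. = -(9.81*angle + trolley acc. along gantry +y)/1.38 m.
- foot (a point): Middle of the foot under the trough's +y end: a round bar 12 mm thick and 80 mm long across the trough, its axis 140 mm along the trough from the pivot axis and 47 mm below it. At the start it stands on the bricks, so the trough is tilted about +0.28 rad. Once the trolley is drawn 5 to 60 mm towards gantry -y, it slips off the bricks' edge and this end drops and starts to rock.
- outlet (a point): Centre of the lower mouth of the round outlet under the middle of the trough, 40 mm across, 57 mm below the pivot axis and straight below it when the trough is level (133 mm above the table then).
- mould: White plaster mould, fixed to the table, round, 104 mm across (foot 120 mm), 90 mm high, with a funnel mouth in the middle of its top. Origin at its centre on the table. It stands right below the bar, between the bar's middle and 190 mm towards gantry -y.
- bricks: Stack of six reddish fire-brick slabs, 114 x 114 mm, 178 mm high, one piece of 4 kg, loose on the table below the bar's +y end. Origin at the centre of its underside.
Mind the look-alikes: they are no part of the job. Leave any turquoise or yellow look-alike of the mould alone.

How it is judged:
By the outcome, as a careful person would: the job done as asked, in the order asked, and still so for the second after the job is handed in, with the robot touching nothing.
It also fails if it takes over 53 s, if anything falls off the work surface, if the arm or the gripper's body presses on something with over 40 N, if the wrist force passes 120 N, or if a joint passes its speed limit or range.

## Working session

There is one attempt and no reset: what is moved stays moved. The work goes in short steps, Python scripts to look and compute and a shell command to move; the robot and the scene stay as the last step left them, time stands still between calls to the robot, and variables do not carry over. Pictures are saved under pics/ and viewed, at most 10 in all, crops included, and the job is handed in when it is done.

```bash
mkdir -p pics; python3 - <<'E'
from rig import *
import cv2,numpy as np,pickle
s=sense();print(s)
for n in("scene","top"):
    c=capture(n);pickle.dump(c,open(n+".pkl","wb"));cv2.imwrite(f"pics/{n}0.png",c["image"][:,:,::-1])
    print(n,c["fx"],c["cx"],c["cy"],c["rvec"],c["tvec"])
E
```

```text
{'time_s': 0.0, 'joints': array([ 9.96585811e-01,  3.13481689e-01,  1.49846329e+00,  9.17970670e-06,
        1.33099649e+00, -2.23409769e-01]), 'dq': array([ 2.65060337e-05, -3.18077697e-04, -1.02171506e-04, -1.35823694e-03,
        7.29784877e-04, -3.95401729e-04]), 'tau': array([ 1.78733485e-04, -4.12270725e+01, -2.59742653e+01, -1.92038297e-04,
        4.17847827e-03, -8.63827495e-06]), 'eef_pos': array([180.28877802, 492.8024163 , 238.7089921 ]), 'ee_rot': array([-2.65994650e-04,  1.74503418e-01,  9.84656337e-01, -6.19749866e-04]), 'force': array([-0.24520361, -0.56044597, -0.05323125]), 'wrist_torque': array([ 0.00966011, -0.02279398, -0.04297174]), 'grip_force': 0.0, 'grip_width': 1.0006557037219508}
scene 542.260836088086 275.2653921146027 202.90191967656878 [ 2.1993389   0.64754961 -0.32409994] [-415.17464328   62.4113615  1578.80370956]
top 521.3940272729119 273.38158511332546 203.53987724296974 [ 2.13534779 -2.14029877  0.18095131] [ 101.05546438  454.14194622 1101.11773831]
```

View pics/scene0.png

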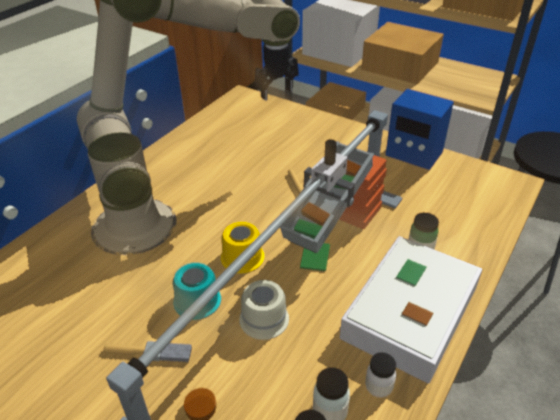

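View pics/top0.png

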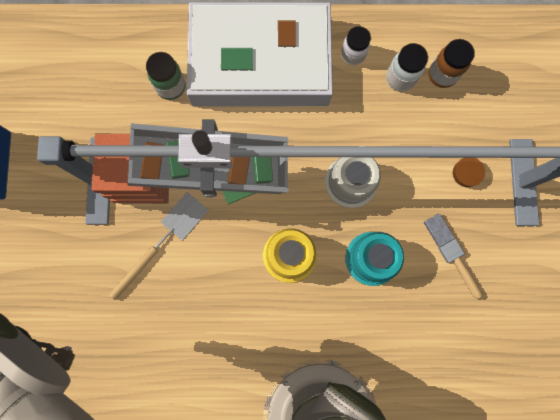

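The scene view shows the handle at about (330,152) and the white mould at (264,300). In the top view the handle is at (202,142), the mould at about (355,175) and the bar along row 152.

```bash
cat > h.py <<'E'
import cv2,numpy as np,pickle
def ray(c,uv,z):
    R=cv2.Rodrigues(np.array(c["rvec"]))[0];t=np.array(c["tvec"]).ravel()
    o=-R.T@t;d=R.T@np.array([(uv[0]-c["cx"])/c["fx"],(uv[1]-c["cy"])/c["fy"],1])
    return o+d*(z-o[2])/d[2]
def proj(c,p):
    K=np.array([[c["fx"],0,c["cx"]],[0,c["fy"],c["cy"]],[0,0,1]])
    return cv2.projectPoints(np.array(p,float).reshape(-1,3),np.array(c["rvec"],float),np.array(c["tvec"],float),K,None)[0].reshape(-1,2)
E
python3 - <<'E'
from h import *
T=pickle.load(open("top.pkl","rb"));S=pickle.load(open("scene.pkl","rb"))
a=T["image"][115:215,180:400,::-1];b=S["image"][270:340,225:305,::-1];d=S["image"][130:200,290:370,::-1]
im=np.zeros((600,800,3),np.uint8)
a=cv2.resize(a,None,fx=3.6,fy=3.6)[:,:800];im[:a.shape[0],:a.shape[1]]=a
im[362:600,0:272]=cv2.resize(b,(272,238));im[362:600,300:572]=cv2.resize(d,(272,238))
cv2.imwrite("pics/crop.png",im)
g=T["image"].astype(int)
# bar: gray columns: centre row between edges
for u in (120,300,310,320,400,430,470,500):
    col=g[135:170,u];sat=col.max(1)-col.min(1);r=np.where(sat<40)[0]+135;print(u,r.min(),r.max(),len(r))
# black handle masks
for n,c,bx in(("top",T,(185,120,220,160)),("scene",S,(318,132,345,175))):
    x0,y0,x1,y1=bx;m=(c["image"][y0:y1,x0:x1].max(2)<60).astype(np.uint8)
    k,l,st,ce=cv2.connectedComponentsWithStats(m);i=1+st[1:,4].argmax();print(n,st[i],ce[i]+[x0,y0])
E
```

```text
120 146 155 10
300 146 156 11
310 146 156 11
320 146 156 11
400 146 156 11
430 146 157 12
470 147 157 11
500 147 157 11
top [  8  11  18  23 295] [201.63728814 142.26779661]
scene [10  9  8 12 57] [332.33333333 145.45614035]
```

View pics/crop.png

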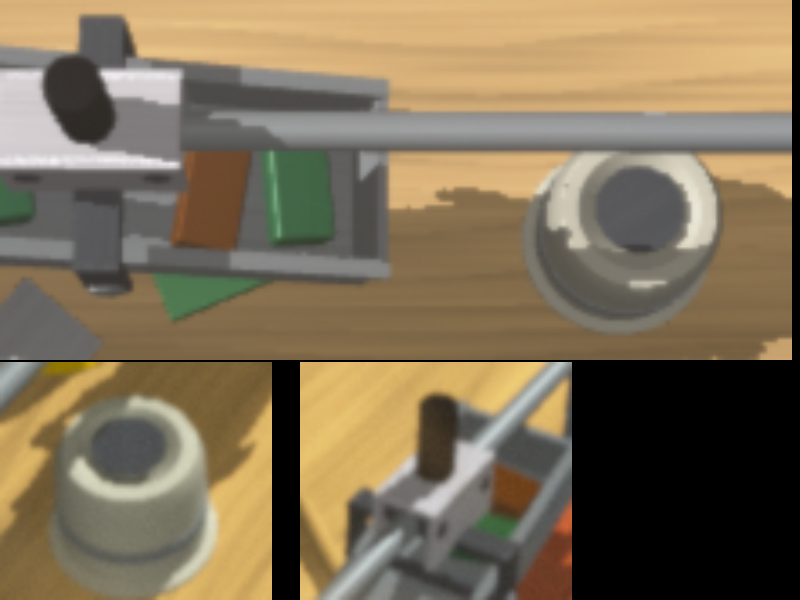

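The crop shows the handle's top cap at about (200,138) and its base at (204,147). The mould's dark mouth is at about (357.8,173) in the top view and (262.6,296) in the scene view.

```bash
python3 - <<'E'
from h import *
T=pickle.load(open("top.pkl","rb"));S=pickle.load(open("scene.pkl","rb"))
# bar line (z 262): image centres
P=[ray(T,(u,v),262) for u,v in((120,150.5),(300,151),(400,151),(470,152),(500,152))]
for p in P:print("bar",p)
print("handle top",ray(T,(200,138.3),344),"base",ray(T,(203.9,147),284),"mid",ray(T,(201.6,142.3),316))
print("handle scene c",ray(S,(332.3,149),320))
for n,c,bx in(("top",T,(335,157,380,190)),("scene",S,(240,282,290,312))):
    x0,y0,x1,y1=bx;I=c["image"][y0:y1,x0:x1].astype(int);m=((I.max(2)<115)&(I[...,2]>=I[...,0]-5)).astype(np.uint8)
    k,l,st,ce=cv2.connectedComponentsWithStats(m);i=1+st[1:,4].argmax();uv=st[i][:2]+[x0,y0]+(st[i][2:4]-1)/2;print(n,st[i],ce[i]+[x0,y0],uv,[ray(c,uv,z).round(1) for z in(60,75,90)])
# rim extents at z=90
print("rim top LR",ray(T,(180+562/3.6,173),90),ray(T,(180+718/3.6,173),90))
print("rim scene LR",ray(S,(241.8,297),90),ray(S,(285.9,297),90))
# foot (z=0) outline in top : left and bottom
E
```

```text
bar [512.98903944 372.88311    262.        ]
bar [511.60073236  53.56184485 262.        ]
bar [ 511.33672901 -124.24868796  262.        ]
bar [ 509.31874443 -248.78242792  262.        ]
bar [ 509.23890301 -302.23392526  262.        ]
handle top [510.81760725 220.02478537 344.        ] base [513.03371494 221.37512728 284.        ] mid [512.21186656 221.14058309 316.        ]
handle scene c [517.41666021 226.65765849 320.        ]
top [ 11   5  24  23 448] [357.33482143 172.83705357] [357.5 173. ] [array([517.1, -81.9,  60. ]), array([513.7, -79.3,  75. ]), array([510.4, -76.8,  90. ])]
scene [ 12   5  22  16 280] [262.2        294.48214286] [262.5 294.5] [array([498.4, -56.1,  60. ]), array([506. , -66.4,  75. ]), array([513.5, -76.6,  90. ])]
rim top LR [510.42951393 -31.77221393  90.        ] [ 510.27627509 -122.94254952   90.        ]
rim scene LR [ 477.50684552 -108.28532987   90.        ] [563.11879103 -53.87374105  90.        ]
```

```bash
python3 -m handwheel '[[[0,0,55,0,0,5,1],[0,0,55,0,0,5,1],[0,0,50,0,0,5,1],[50,-40,0,0,0,5,1],[55,-46,0,0,0,0,1],[55,-46,0,0,0,0,1],[55,-46,0,0,0,0,1],[55,-46,0,0,0,0,1]]]' 40
python3 -m handwheel '[[[50,-38,0,0,0,0,1],[12,-10,0,0,0,0,1],[0,0,0,0,0,0,1]]]'
python3 - <<'E'
from h import *
from rig import *
from scipy.spatial.transform import Rotation as Ro
s=sense();q=s["ee_rot"];print(s["time_s"],s["eef_pos"],Ro.from_quat(np.roll(q,-1)).as_matrix().round(3))
for n in("scene","top"):
    c=capture(n);pickle.dump(c,open(n+"1.pkl","wb"));cv2.imwrite(f"pics/{n}1.png",c["image"][:,:,::-1])
E
```

```text
time_s: 1.1
eef_pos: [422.2, 292.0, 399.1]
ee_rot: [-0.0, 0.001, 1.0, -0.0]
force: [-0.1, 0.6, 0.1]
grip_width: 1.001
grip_force: 0.0
time_s: 1.48
eef_pos: [482.9, 245.6, 398.8]
ee_rot: [-0.001, 0.001, 1.0, -0.0]
force: [-0.6, -0.3, -0.3]
grip_width: 0.998
grip_force: 0.0
1.475 [482.9144296  245.56592916 398.80006253] [[-1.     0.003 -0.001]
 [ 0.003  1.    -0.   ]
 [ 0.001 -0.    -1.   ]]
```

View pics/scene1.png

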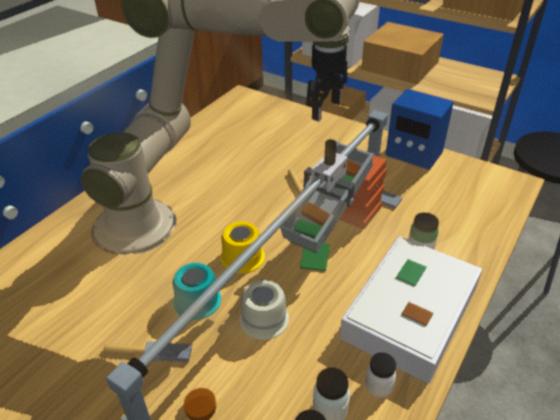

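The gripper is above and short of the handle, which is at about (330,152) with nothing in the way. Next I shift over it, then lower and close.

```bash
python3 - <<'E'
from h import *
S=pickle.load(open("scene.pkl","rb"));print(ray(S,(330.6,141.2),344),proj(S,[[512.2,221,344],[512.2,221,284]]))
E
python3 -m handwheel '[[[29,-24.5,0,0,0,0,1],[0,0,-40,0,0,0,1],[0,0,-40,0,0,0,1],[0,0,-10,0,0,0,1],[0,0,0,0,0,0,1]]]' 40
```

```text
[514.27720219 221.58250694 344.        ] [[329.7045294  141.05810871]
 [328.53456573 161.76842365]]
time_s: 2.2
eef_pos: [511.4, 222.1, 310.4]
ee_rot: [0.0, 0.0, 1.0, 0.0]
force: [-0.5, 0.5, 0.5]
grip_width: 1.002
grip_force: 0.0
```

```bash
python3 -m handwheel '[[[0,0,0,0,0,0,-1],[0,0,0,0,0,0,-1],[0,0,0,0,0,0,-1],[0,0,0,0,0,0,-1],[0,0,0,0,0,0,-1]]]' 50
python3 - <<'E'
from h import *
from rig import *
for n in("scene","top"):
    c=capture(n);pickle.dump(c,open(n+"2.pkl","wb"));I=c["image"]
    hsv=cv2.cvtColor(I,cv2.COLOR_RGB2HSV)
    for nm,lo,hi in(("green",(45,80,40),(85,255,255)),("orange",(5,150,60),(14,255,200))):
        k,l,st,ce=cv2.connectedComponentsWithStats(cv2.inRange(hsv,lo,hi))
        for i in range(1,k):
            if st[i,4]>25:print(n,nm,st[i],ce[i].round(1))
im=np.vstack([cv2.resize(pickle.load(open("scene2.pkl","rb"))["image"][120:270,260:410,::-1],(400,400),interpolation=0)])
im2=cv2.resize(pickle.load(open("top2.pkl","rb"))["image"][90:240,120:300,::-1],(400,333),interpolation=0)
o=np.zeros((400,800,3),np.uint8);o[:,:400]=im;o[:333,400:]=im2;cv2.imwrite("pics/g2.png",o)
E
```

```text
time_s: 2.82
eef_pos: [511.9, 221.2, 309.9]
ee_rot: [0.001, 0.001, 1.0, 0.0]
force: [-0.0, -0.5, 4.8]
grip_width: 0.317
grip_force: 49.2
scene green [343 175  10   6  42] [347.8 177.3]
scene green [295 219  27  18 285] [307.5 227.7]
scene green [300 243  30  28 531] [315.2 258. ]
scene green [397 260  28  25 401] [410.8 272. ]
scene green [174 281  27  20 110] [188.5 293.3]
scene green [203 302  11  15  64] [207.8 308.7]
scene orange [ 96   0  36  24 547] [114.2   9.2]
scene orange [238   0  21  10 107] [249.8   3. ]
scene orange [ 188   46   63   65 1725] [213.6  75.7]
scene orange [ 342  156   45   72 1409] [368.1 195.9]
scene orange [347 161  13  13 114] [352.5 167.2]
scene orange [314 207  14  14  66] [319.3 213.6]
scene orange [403 304  28  20 294] [416.9 313.4]
scene orange [184 392  31  28 363] [197.3 407. ]
top green [222  49  30  20 509] [238.6  57.8]
top green [253 157  19  25 391] [261.7 168.9]
top green [239 192  13   7  49] [243.6 194.4]
top orange [279  22  16  24 383] [286.5  33.5]
top orange [437  47  32  29 292] [447.6  66.1]
top orange [429  72  13  15  32] [433.5  80.7]
top orange [ 93 157  35  30 641] [107.6 168.5]
top orange [241 158   7  19  75] [243.9 164.5]
top orange [453 158  32  29 729] [468.7 171.7]
top orange [ 92 189  42   3  51] [110.4 190.2]
```

View pics/g2.png

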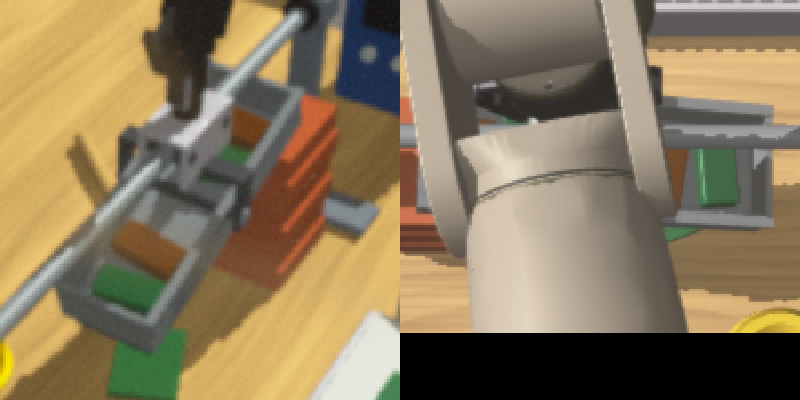

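The handle is held in both views. The green billet at the trough's -y end, scene (307.5,227.7), will be my tilt tracker. Now I draw the trolley off the bricks and measure the rocking.

```bash
cat > meas.py <<'E'
from h import *
from scipy.optimize import least_squares
S0=pickle.load(open("scene2.pkl","rb"));T0=pickle.load(open("top2.pkl","rb"))
def tri(a,b):
    K=lambda c:np.array([[c["fx"],0,c["cx"]],[0,c["fy"],c["cy"]],[0,0,1]])
    P=lambda c:K(c)@np.c_[cv2.Rodrigues(np.array(c["rvec"]))[0],np.array(c["tvec"]).ravel()]
    X=cv2.triangulatePoints(P(S0),P(T0),np.array(a,float).reshape(2,1),np.array(b,float).reshape(2,1)).ravel();return X[:3]/X[3]
G=tri((307.5,227.7),(261.7,168.9))
Y0=221.2;th0=.283;B=G-[512,Y0,190];c,s=np.cos(th0),np.sin(th0)
B=np.array([B[0],c*B[1]+s*B[2],-s*B[1]+c*B[2]])   # billet in trough frame
W=9.81/1.38;w=W**.5
def pt(Y,th):
    c,s=np.cos(th),np.sin(th);return [512+.0055*(Y-Y0)+B[0],Y+c*B[1]-s*B[2],190+s*B[1]+c*B[2]]
def theta(cap,Y):
    hsv=cv2.cvtColor(cap["image"],cv2.COLOR_RGB2HSV)
    k,l,st,ce=cv2.connectedComponentsWithStats(cv2.inRange(hsv,(45,80,40),(85,255,255)))
    g=np.linspace(-.5,.5,101);pp=proj(cap,[pt(Y,t) for t in g]);best=None
    for i in range(1,k):
        if st[i,4]<120 or st[i,4]>480:continue
        d=np.hypot(*(pp-ce[i]).T);j=d.argmin()
        if best is None or d[j]<best[0]:best=(d[j],ce[i],st[i,4])
    r=least_squares(lambda x:(proj(cap,[pt(Y,x[0])])[0]-best[1]),[0.]).x[0]
    return r,best[0],best[2]
def run(n):
    from rig import sense,capture
    t=[];a=[]
    for _ in range(n):
        s=sense();c=capture("scene");r=theta(c,s["eef_pos"][1]);t.append(s["time_s"]);a.append(r)
    t=np.array(t);a=np.array(a);s=sense();te=s["time_s"]
    A=np.c_[np.cos(w*(t-te)),np.sin(w*(t-te))/w,np.ones(n)]
    x=np.linalg.lstsq(A,a[:,0],rcond=None)[0];res=a[:,0]-A@x
    print("th",a[:,0].round(3),"pixerr",a[:,1].max().round(1),"area",a[:,2].min(),a[:,2].max())
    print("t",te,"Y",s["eef_pos"],"now th",x[0],"rate",x[1],"bias",x[2],"amp",np.hypot(x[0],x[1]/w),"rms",res.std())
    cv2.imwrite(f"pics/m{te:.2f}.png",c["image"][:,:,::-1]);return te,x
E
python3 -c "
from meas import *
print(G,B,theta(S0,Y0))"
python3 -m handwheel '[[[0,-8,0,0,0,0,-1],[0,-10,0,0,0,0,-1],[0,-10,0,0,0,0,-1],[0,-10,0,0,0,0,-1],[0,-10,0,0,0,0,-1],[0,-10,0,0,0,0,-1],[0,-10,0,0,0,0,-1],[0,-10,0,0,0,0,-1]]]'
python3 -m handwheel '[[[0,-12,0,0,0,0,-1],[0,-10,0,0,0,0,-1],[0,-5,0,0,0,0,-1],[0,0,0,0,0,0,-1]]]'
python3 -c "
from meas import *
run(26)"
```

```text
[510.19868629 125.50947317 139.21440407] [  -1.80131371 -106.06539987  -22.04505903] (np.float64(0.2975414667295227), np.float64(0.9654867572153649), np.int32(285))
time_s: 3.92
eef_pos: [511.6, 143.2, 309.9]
ee_rot: [0.0, 0.001, 1.0, 0.0]
force: [-2.6, 0.7, 6.1]
grip_width: 0.317
grip_force: 49.6
time_s: 4.42
eef_pos: [511.5, 115.9, 309.9]
ee_rot: [-0.0, 0.001, 1.0, -0.0]
force: [-4.3, -1.0, 7.1]
grip_width: 0.31
grip_force: 49.6
th [ 1.98   1.98   1.979  1.979  1.979  1.979  1.979  1.979  1.979  1.979
  1.979 -0.258 -0.215 -0.169 -0.118 -0.066 -0.016  0.029  0.085  0.134
  0.176  0.217  0.261  0.282  0.294  0.315] pixerr 125.4 area 130.0 401.0
t 5.725 Y [511.5040962  116.19413406 309.8846657 ] now th -0.860897895620512 rate 2.6240784614228767 bias 1.3088110345521224 amp 1.3075886642263932 rms 0.47495049518084004
```

```bash
python3 - <<'E'
s=open("meas.py").read()
s=s.replace('t=np.array(t);a=np.array(a);','ok=[q[1]<5 for q in a];t=np.array(t)[ok];a=np.array(a)[ok];n=len(t);')
s=s.replace('best=None\n','best=(1e9,None,0)\n').replace('best is None or ','').replace('st[i,4]<120','st[i,4]<60').replace("    r=least","    if best[0]>8:return 0,99,0\n    r=least")
open("meas.py","w").write(s)
from meas import *
a=np.array([-.258,-.215,-.169,-.118,-.066,-.016,.029,.085,.134,.176,.217,.261,.282,.294,.315])
t=-.05*np.arange(15,0,-1)
A=np.c_[np.cos(w*t),np.sin(w*t)/w,np.ones(15)];x=np.linalg.lstsq(A,a,rcond=None)[0];print(x,np.hypot(x[0],x[1]/w),(a-A@x).std())
E
python3 -c "
from meas import *
run(20)"
```

```text
[ 0.38427635  0.1345167  -0.05577416] 0.38757419153367434 0.004436783933127001
th [ 0.32   0.32   0.312  0.299  0.286  0.256  0.215  0.182  0.134  0.087
  0.032 -0.017 -0.066 -0.118 -0.169 -0.212 -0.256 -0.292 -0.323 -0.354] pixerr 3.6 area 63.0 355.0
t 6.725 Y [511.50276683 116.21120947 309.88720168] now th -0.33754966642038053 rate -0.4566472736749993 bias -0.04940515578761129 amp 0.3785152745567164 rms 0.005874187701715379
```

```bash
ls pics
```

```text
crop.png
g2.png
m5.72.png
m6.72.png
scene0.png
scene1.png
top0.png
top1.png
```

```bash
python3 - <<'E'
import cv2,numpy as np
a=cv2.imread("pics/m5.72.png")[130:280,250:400];b=cv2.imread("pics/m6.72.png")[130:280,250:400]
cv2.imwrite("pics/cmp.png",cv2.resize(np.hstack([a,b]),(800,400),interpolation=cv2.INTER_CUBIC))
E
```

```text
(no output)
```

View pics/cmp.png

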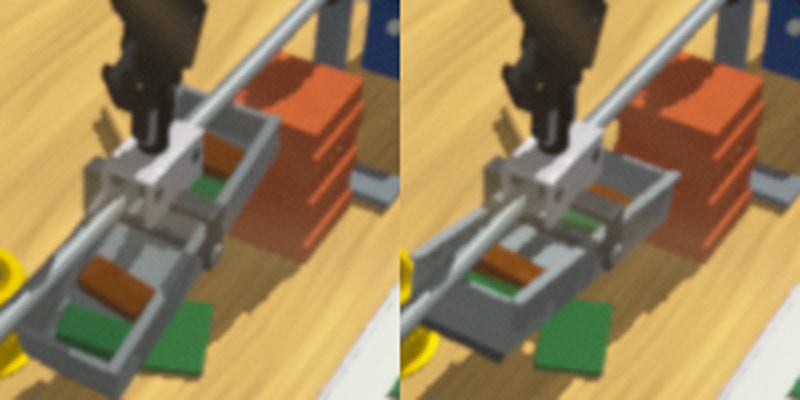

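The two frames show the trough tilted + (left) and − (right), well clear of the bricks. The green billet gets hidden at − tilts, so I take the phase from the + peak at t≈5.755 with amplitude ≈0.305.

```bash
cat > plan.py <<'E'
import numpy as np,sys
from scipy.optimize import minimize
L=1.38;w=(9.81/L)**.5;dt=.125
c,s=np.cos(w*dt),np.sin(w*dt);F=np.array([[c,s/w],[-w*s,c]])
def sim(v,x0):   # v mm per row
    x=np.array(x0,float);p=0;H=[]
    for q in v:
        x=F@(x-[0,(q-p)/dt/1000/L]);p=q;H.append(x[0])
    x=x-[0,-p/dt/1000/L];return x,np.array(H)
def plan(x0,D,n,lo,hi,thmax=.31,vmax=40):
    Y=np.cumsum
    cons=[dict(type="eq",fun=lambda v:(v.sum()-D)/100),dict(type="eq",fun=lambda v:sim(v,x0)[0]*3),
     dict(type="ineq",fun=lambda v:(Y(v)-lo)/100),dict(type="ineq",fun=lambda v:(hi-Y(v))/100),
     dict(type="ineq",fun=lambda v:thmax-abs(sim(v,x0)[1]))]
    r=minimize(lambda v:(np.diff(np.r_[0,v,0])**2).sum()/1000,np.full(n,D/n),constraints=cons,bounds=[(-vmax,vmax)]*n,method="SLSQP",options=dict(maxiter=300))
    v=r.x.round();v[np.argmax(abs(v))]+=D-v.sum();e,H=sim(v,x0)
    print(r.success,v.astype(int).tolist(),"Y",Y(v).min(),Y(v).max(),"resid amp",np.hypot(e[0],e[1]/w),"thmax",abs(H).max());return v
E
python3 - <<'E'
from plan import *
ph=w*(6.725-5.755);x0=[.305*np.cos(ph),-.305*w*np.sin(ph)]
for n in(16,20,24,28):plan(x0,-193,n,-345,4)
E
```

```text
False [-40, -40, -40, -40, -40, -40, -40, -9, 40, 40, 40, 40, 40, -24, -40, -40] Y -289.0 -40.0 resid amp 0.07747580177497665 thmax 0.26905716125687756
True [-28, -39, -40, -40, -40, -33, -18, 0, 18, 33, 40, 40, 35, 23, 6, -13, -29, -40, -40, -28] Y -238.0 -28.0 resid amp 0.001274515274929074 thmax 0.2775927291789898
True [-20, -32, -33, -34, -26, -15, -2, 11, 22, 29, 32, 30, 24, 15, 5, -4, -15, -24, -31, -34, -33, -28, -20, -10] Y -193.0 6.0 resid amp 0.001681938746840859 thmax 0.28328310779373134
True [-18, -29, -33, -32, -25, -14, -2, 10, 20, 27, 30, 28, 23, 15, 6, -4, -14, -24, -31, -37, -34, -30, -23, -14, -5, 3, 7, 7] Y -210.0 6.0 resid amp 0.002560519547335887 thmax 0.2847057024474167
```

```bash
python3 -m handwheel '[[[0,-20,0,0,0,0,-1],[0,-32,0,0,0,0,-1],[0,-33,0,0,0,0,-1],[0,-34,0,0,0,0,-1],[0,-26,0,0,0,0,-1],[0,-15,0,0,0,0,-1],[0,-2,0,0,0,0,-1],[0,11,0,0,0,0,-1]]]'
python3 -m handwheel '[[[0,22,0,0,0,0,-1],[0,29,0,0,0,0,-1],[0,32,0,0,0,0,-1],[0,30,0,0,0,0,-1],[0,24,0,0,0,0,-1],[0,15,0,0,0,0,-1],[0,5,0,0,0,0,-1],[0,-4,0,0,0,0,-1]]]'
python3 -m handwheel '[[[0,-15,0,0,0,0,-1],[0,-24,0,0,0,0,-1],[0,-31,0,0,0,0,-1],[0,-34,0,0,0,0,-1],[-0.5,-33,0,0,0,0,-1],[0,-28,0,0,0,0,-1],[0,-20,0,0,0,0,-1],[0,-10,0,0,0,0,-1]]]'
python3 -c "
from meas import *
run(26)"
```

```text
time_s: 7.72
eef_pos: [510.9, -35.5, 309.9]
ee_rot: [-0.001, 0.002, 1.0, -0.0]
force: [-7.9, -0.2, 6.8]
grip_width: 0.314
grip_force: 50.1
time_s: 8.72
eef_pos: [511.5, 119.0, 309.9]
ee_rot: [0.0, 0.0, 1.0, 0.0]
force: [-2.7, 0.5, 6.8]
grip_width: 0.313
grip_force: 50.0
time_s: 9.72
eef_pos: [510.8, -77.7, 309.9]
ee_rot: [-0.0, 0.001, 1.0, -0.0]
force: [-5.0, 1.4, 7.9]
grip_width: 0.311
grip_force: 50.1
th [-0.046 -0.048 -0.051 -0.053 -0.057 -0.062 -0.062 -0.067 -0.067 -0.069
 -0.07  -0.071 -0.072 -0.073 -0.07  -0.07  -0.068 -0.068 -0.067 -0.063
 -0.061 -0.061 -0.055 -0.051 -0.05  -0.045] pixerr 1.3 area 352.0 366.0
t 11.025 Y [510.76792317 -76.95593217 309.90036804] now th 0.005048388846802127 rate 0.06266028917517462 bias -0.047842903927912975 amp 0.02403770876865893 rms 0.0010410192832669986
```

```bash
python3 - <<'E'
from plan import *
for n in(10,14):plan([.005,.0627],0,n,-60,60)
E
```

```text
True [-10, -8, 1, 10, 14, 14, 7, -3, -12, -13] Y -18.0 28.0 resid amp 0.0007657014176045316 thmax 0.031692164740055435
True [-1, 0, 1, 3, 4, 5, 4, 3, 1, -1, -4, -5, -6, -4] Y -1.0 20.0 resid amp 0.0010075663424872468 thmax 0.022262296889509064
```

```bash
python3 -m handwheel '[[[0,-1,0,0,0,0,-1],[0,0,0,0,0,0,-1],[0,1,0,0,0,0,-1],[0,3,0,0,0,0,-1],[0,4,0,0,0,0,-1],[0,5,0,0,0,0,-1],[0,4,0,0,0,0,-1]]]'
python3 -m handwheel '[[[0,3,0,0,0,0,-1],[0,1,0,0,0,0,-1],[0,-1,0,0,0,0,-1],[0,-4,0,0,0,0,-1],[0,-5,0,0,0,0,-1],[0,-6,0,0,0,0,-1],[0,-4,0,0,0,0,-1]]]'
python3 -c "
from meas import *
run(26)"
```

```text
time_s: 11.9
eef_pos: [510.8, -60.8, 309.9]
ee_rot: [-0.0, 0.001, 1.0, -0.0]
force: [-4.9, -1.3, 6.9]
grip_width: 0.319
grip_force: 50.1
time_s: 12.78
eef_pos: [510.8, -76.9, 309.9]
ee_rot: [-0.0, 0.001, 1.0, -0.0]
force: [-4.6, 0.4, 7.8]
grip_width: 0.316
grip_force: 50.1
th [-0.041 -0.045 -0.041 -0.041 -0.041 -0.043 -0.044 -0.045 -0.047 -0.048
 -0.048 -0.046 -0.049 -0.05  -0.05  -0.05  -0.053 -0.053 -0.055 -0.053
 -0.054 -0.053 -0.055 -0.054 -0.054 -0.056] pixerr 1.2 area 360.0 370.0
t 14.075 Y [510.76279806 -76.91830234 309.90341738] now th -0.00579831555255734 rate 0.007637864469732691 bias -0.04796443163920584 amp 0.006467371001881921 rms 0.0011663883195735978
```

```bash
python3 -m handwheel '[[[0,0,0,0,0,0,-1],[0,0,0,0,0,0,-1],[0,0,0,0,0,0,-1],[0,0,0,0,0,0,-1],[0,0,0,0,0,0,-1],[0,0,0,0,0,0,-1],[0,0,0,0,0,0,-1],[0,0,0,0,0,0,-1]]]' >/dev/null
python3 -m handwheel '[[[0,0,0,0,0,0,-1],[0,0,0,0,0,0,-1],[0,0,0,0,0,0,-1],[0,0,0,0,0,0,-1],[0,0,0,0,0,0,-1],[0,0,0,0,0,0,-1],[0,0,0,0,0,0,-1],[0,0,0,0,0,0,-1]]]' >/dev/null
python3 -m handwheel '[[[0,0,0,0,0,0,-1],[0,0,0,0,0,0,-1],[0,0,0,0,0,0,-1],[0,0,0,0,0,0,-1],[0,0,0,0,0,0,-1],[0,0,0,0,0,0,-1],[0,0,0,0,0,0,-1],[0,0,0,0,0,0,-1]]]' >/dev/null
python3 -c "
from meas import *
te,x=run(24)
import glob
b=cv2.imread(f'pics/m{te:.2f}.png')
cv2.imwrite('pics/v.png',cv2.resize(b[160:360,160:400],(720,600),interpolation=cv2.INTER_CUBIC))
"
```

```text
th [-0.045 -0.04  -0.042 -0.04  -0.043 -0.041 -0.039 -0.041 -0.041 -0.04
 -0.041 -0.043 -0.043 -0.044 -0.044 -0.044 -0.047 -0.046 -0.047 -0.048
 -0.049 -0.048 -0.05  -0.05 ] pixerr 1.2 area 361.0 370.0
t 18.275 Y [510.78587678 -76.92728232 309.91056367] now th -0.004281543055607121 rate -0.010909359424506354 bias -0.04686876586602186 amp 0.005922301818404268 rms 0.001055709502583855
```

View pics/v.png

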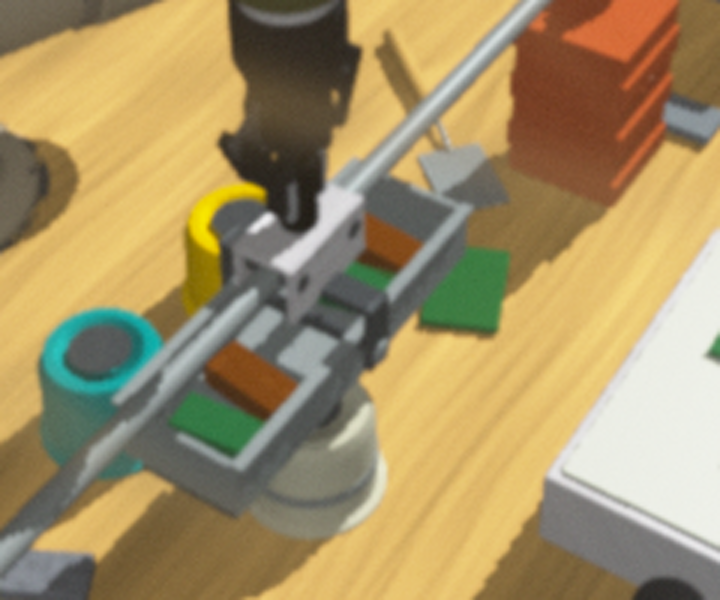

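The level trough hangs over the white mould, which shows below it around crop (320,450). The bricks stand clear and nothing has spilled. I hold a little longer, then release and retreat straight up.

```bash
python3 -m handwheel '[[[0,0,0,0,0,0,-1],[0,0,0,0,0,0,-1],[0,0,0,0,0,0,-1],[0,0,0,0,0,0,-1],[0,0,0,0,0,0,-1],[0,0,0,0,0,0,-1],[0,0,0,0,0,0,-1],[0,0,0,0,0,0,-1]]]' >/dev/null
python3 -m handwheel '[[[0,0,0,0,0,0,1],[0,0,0,0,0,0,1],[0,0,0,0,0,0,1],[0,0,0,0,0,0,1],[0,0,0,0,0,0,1],[0,0,0,0,0,0,1]]]'
python3 -m handwheel '[[[0,0,10,0,0,0,1],[0,0,25,0,0,0,1],[0,0,40,0,0,0,1],[0,0,40,0,0,0,1],[0,0,20,0,0,0,1],[0,0,0,0,0,0,1],[0,0,0,0,0,0,1]]]'
python3 -c "
from meas import *
te,x=run(20)
b=cv2.imread(f'pics/m{te:.2f}.png')
cv2.imwrite('pics/v2.png',cv2.resize(b[100:300,160:400],(720,600),interpolation=cv2.INTER_CUBIC))
"
```

```text
time_s: 20.02
eef_pos: [511.3, -76.7, 309.3]
ee_rot: [-0.0, 0.001, 1.0, 0.0]
force: [-0.8, -0.6, -1.2]
grip_width: 0.997
grip_force: 0.0
time_s: 20.9
eef_pos: [511.2, -76.7, 443.4]
ee_rot: [-0.001, 0.001, 1.0, 0.0]
force: [-0.1, -0.4, -0.9]
grip_width: 0.998
grip_force: 0.0
th [-0.052 -0.051 -0.05  -0.053 -0.052 -0.051 -0.051 -0.049 -0.05  -0.048
 -0.047 -0.049 -0.047 -0.046 -0.045 -0.044 -0.044 -0.044 -0.043 -0.04 ] pixerr 1.2 area 359.0 366.0
t 21.9 Y [511.27285414 -76.70199856 444.31474001] now th 0.004630617512145486 rate 0.008463999793405848 bias -0.04608598425296355 amp 0.005614295786946252 rms 0.0010210223012469468
```

View pics/v2.png

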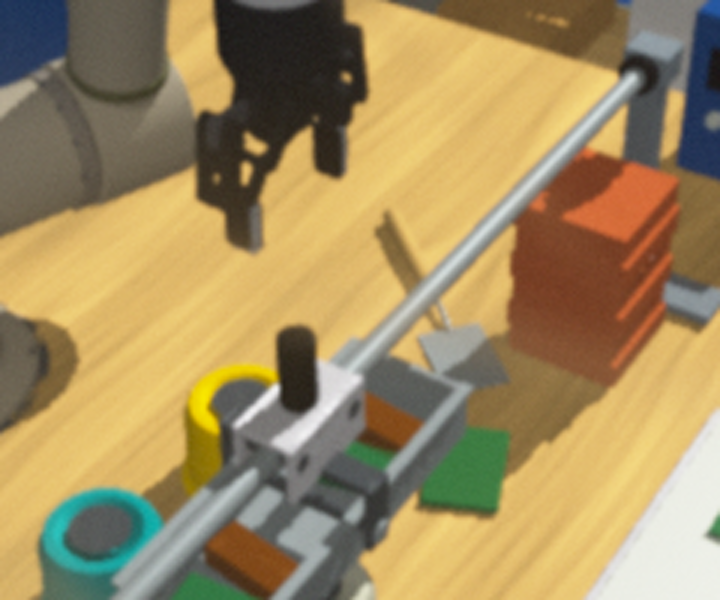

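The gripper is clear above the handle, whose cap is at image (259,211). The trough hangs still and the bricks stand. I'll check the handle's position and hand in.

```bash
python3 -c "
from h import *
from rig import *
S=pickle.load(open('scene.pkl','rb'));p=ray(S,(259,211),344);print(p)
if abs(p[1]+77)<8: print(finish_job())"
```

```text
[513.58896936 -74.43647216 344.        ]
the job is handed in; nothing more can be done
None
```

The trough hangs level over the plaster mould with about 0.006 rad of rocking left. I held it still for over five seconds before letting go of the handle, left the bricks standing, and handed the job in at about 22 s.

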